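# Secure the evidence case with hasp and pin

### The arm

A 6-joint arm with a two-finger parallel gripper is mounted at the origin on the work surface. World frame = base frame: x ahead of the robot, y to its left, z up, the work surface at z = 0. Lengths are in m, angles in rad, forces in N, time in s.
With the tool pointing down it reaches from about 0.3 to 1 m from the base axis. Payload 5.1 kg.
Tool frame: the origin (TCP) lies on the front face of the gripper's body, between the roots of the fingers; the fingertips stand 78 mm ahead of it and the grasp point (between the pads) lies 59 mm ahead of it; z points along the fingers, y is the direction in which the jaws open and shut (so a half turn about z gives the same grasp; the last joint's range is limited). The gripper opens to 95 mm and grips with 3 to 60 N. Pads are 20 mm wide; open, the fingers measure 119 mm over their backs; the gripper's body (75 mm by 180 mm) begins 59 mm behind the grasp point.
Start: joints at [-1.289, 0.124, 1.65, -0, 1.367, -0.083], TCP at [0.232, -0.607, 0.292] pointing down, gripper open.
Joint ranges: [-2.61, 2.61], [-1.02, 2.33], [0.03, 2.71], [-1.35, 4.49], [0.32, 2.68], [-2.91, 2.91]. Speed limits (rad/s): [2.57, 2.57, 3.14, 3.14, 3.14, 3.14].

### API

Orientations are given as a 3x3 rotation matrix whose columns are the frame's x, y, z axes.
In Python, from bench import robot gives the robot as it stands.
- The arm moves only by the tool jog_arm, never from a script. Its argument "moves" is a list of rows, each an object with "xyz": the shift along the tool's x, y, z in mm, a list of three; "rotation": the turn, a rotation vector about the tool's x, y, z in rad, a list of three; "hand": the opening, from 0 (shut) to 1 (fully open). A call has 1 to 8 rows; each row is the pose to reach, as a shift and turn from the pose measured when the call began, along the tool's axes at that moment; what a row does not reach only later rows make up. A row lasts 1/12 s, in which the tool goes at most 41.7 mm and 7.16 degrees, less where a joint would pass 70% of its speed; a pose out of reach is approached as far as the arm can. A call with a gripper value outside its range is refused whole. The fingers move at their own pace and stop on an object; "grip_force" is the grip in N (left out, the last holds). Time passes only in rows, so rows that repeat a pose let the fingers close. It gives the time, the measured TCP pose, the force and the opening at its end, in the units of the state.
- robot.state(): the state, without advancing time (a new reading comes with each control period).
- robot.grab_frame(name): name is "side" or "top" or "wrist"; returns the picture (384x512x3 uint8, red, green, blue); there is no depth.
- robot.camera_info(name): a dict with "fov_y" (degrees; the focal length in pixels is half the picture's height over the tangent of half this angle, whatever the lens; pixels are square), "cx", "cy" (the principal point, pixels), "R" (3x3) and "t" (3): a world point X has camera coordinates R X + t. Camera axes: x right, y down, z forward; pixel columns grow to the right and rows downward; lengths in m; the calibration is good to about 2 mm. A picture is of the moment at which its call begins: read the wrist's pose just before it. camera_info takes no time and is no camera call; for the wrist camera it gives the pose at the moment of the call.
- robot.hand_in(): hands the job in, once; it reports no verdict.
The state is a dict: "clock": time; "q": joint angles; "dq": joint speeds; "tau": joint torques, N m; "tcp_pos": TCP position; "eef_rot": TCP orientation; "ft_force": force on the tool from outside, world axes, zero at the start; "ft_torque": the same for the moment, N m; "width": finger opening in m.
Only numpy, scipy, OpenCV 4.12 (cv2) and the standard library are available. Lean on these libraries where they do the work, as an engineer would, in place of code of your own. Each camera call takes 0.05 s, during which the arm holds its last target.

### The job

The packed evidence case on the fingerprint desk has to be secured: swing its open hasp over the staple until it lies flat against the front of the case. Then take the retaining pin, the short steel one with the broad round collar, out of the stand and drop it through the staple's loop in front of the hasp, so that its collar rests on the loop.

Things in the scene. Friction and masses are not known exactly. Their poses are not given: they have to be found in the camera images.
- hasp (a joint): Hasp angle, rad: 0 closed, hanging flat on the case front; 1.57 sticking out level to the robot; 2.7 limit, leaning up. Dark steel plate 4 mm thick, 62 wide, 70 long, with a window for the staple. Stiff hinge, stays where left; 2-3 N at the tab moves it. Hinge line: level, along the front, 22.5 mm above and 20 mm behind (+x) staple_eye. Push the face that looks up/outward, down and round.
- hasp_tab (a point): Middle of the outer face of the hasp's thumb tab, where to push; moves with the hasp. Flat dark steel tab, 43 mm wide along the hinge, 34 mm long, at the hasp's left as the robot sees it (+y), clear of the staple. It is 50 mm from the hinge line, 52 mm left of the staple's middle; when closed, 60 mm above the table.
- staple_eye (a point): Middle of the staple's loop at its top level, 87.5 mm up. A level U of 5 mm rod, 48 mm out from the front of a grey fixed case (260 wide, 200 deep, 112 high; front face 26 mm behind this point). Open +-11 mm along y; along x from 17 mm before to 18 mm behind (closed hasp's face). Axes: z up, x level into the case, away from the robot, y along its front; yaw within 0.2.
- pin: Bright steel pin, 90 mm, 0.09 kg: shaft 8 mm thick, 45 long; collar 32 wide, 5 thick; round grip 22 wide, 40 high on top. Origin at the shaft's foot, z up along the pin. Stands in one of 3 holes 70 mm apart in a grey fixed stand (50x200x50 mm), collar on its top, foot 5 mm above the table; a thin scriber and a tufted brush, 120 high, in the others. Seated, its foot is 45 mm below staple_eye.
There are look-alikes about, which are no part of the job. Leave any blue or purple look-alike of the pin alone.

How it is judged:
On the way, in this order (a step that is already met when the one before it is completed fails the run):
1. the hasp is swung over the staple, flat against the case (value of joint hasp below 0.18 rad), for 0.2 s.
2. the retaining pin is down through the staple's loop (horizontal distance between pin and staple_eye below 0.03 m and z of pin in the frame of staple_eye below -0.025 m), for 0.1 s.
At the end, for the whole second after the job is handed in: The hasp is closed to within 0.18 rad (10 degrees), and the retaining pin hangs at rest in the staple's loop: its foot 36 to 55 mm below the loop's upper side and within 30 mm of the loop's middle seen from above, the pin upright to within 0.35 rad (20 degrees) (value of joint hasp below 0.18 rad and horizontal distance between pin and staple_eye below 0.03 m and z of pin in the frame of staple_eye between -0.055 and -0.036 m and angle between pin's own z axis and vertical below 0.35 rad and linear speed of pin below 0.03 m/s); the robot touches nothing.
It also fails if it takes over 58 s, if anything falls off the work surface, if the arm or the gripper's body presses on something with over 40 N, if the wrist force passes 120 N, or if a joint passes its speed limit or range.

## Working session

There is one attempt and no reset: what is moved stays moved. The work goes in short steps, Python scripts to look and compute and a tool call to move; the robot and the scene stay as the last step left them, time stands still between calls to the robot, and variables do not carry over. Pictures are saved under pics/ and viewed, and the job is handed in when it is done.

Besides the shell and the picture viewer there is one more tool, called after ">>>" as name(argument=value, ...), one argument or row to a line, values as JSON. jog_arm: Moves the arm, as the interface text tells. Its arguments: {"type":"object","properties":{"moves":{"type":"array","items":{"type":"object","properties":{"xyz":{"type":"array","items":{"type":"number"}},"rotation":{"type":"array","items":{"type":"number"}},"hand":{"type":"number"}}}},"grip_force":{"type":"number"}},"required":["moves"]}

```bash
mkdir -p pics; ls; cat > h.py <<'E'
import numpy as np, cv2
from bench import robot
def K(n):
    c=robot.camera_info(n); f=192/np.tan(np.radians(c['fov_y'])/2)
    return f,c['cx'],c['cy'],np.array(c['R']),np.array(c['t'])
def ray(c,u,v):
    f,cx,cy,R,t=c
    d=R.T@np.array([(u-cx)/f,(v-cy)/f,1.]); return -R.T@t, d/np.linalg.norm(d)
def onz(c,u,v,z):
    o,d=ray(c,u,v); return o+d*(z-o[2])/d[2]
def proj(c,X):
    f,cx,cy,R,t=c; p=R@np.array(X)+t; return np.array([cx+f*p[0]/p[2],cy+f*p[1]/p[2]])
def tri(l):
    A=np.zeros((3,3));b=np.zeros(3)
    for o,d in l:
        P=np.eye(3)-np.outer(d,d);A+=P;b+=P@o
    X=np.linalg.solve(A,b); return X,[np.linalg.norm((np.eye(3)-np.outer(d,d))@(X-o)) for o,d in l]
def snap(n,name):
    c=K(n); im=np.array(robot.grab_frame(n)); cv2.imwrite(f'pics/{name}.png',im[:,:,::-1]); return c,im
E
python3 - <<'E'
from h import *
for n in ['side','top','wrist']:
    c,im=snap(n,n+'0'); print(n,c[0],c[1:3],-c[3].T@c[4], c[3][2])
s=robot.state();print(s['clock'],s['tcp_pos'],s['eef_rot'],s['ft_force'],s['width'])
E
```

```text
pics
side 461.0613790592362 (256.92149295632487, 188.41792125726099) [ 0.42616545 -0.67409162  0.86538817] [ 0.16268796  0.67583352 -0.71887529]
top 477.59878740045326 (261.174358751056, 188.44332565671397) [0.43141132 0.03448683 0.93345918] [ 0.16688958 -0.03599787 -0.98531823]
wrist 331.38448748463577 (249.75484293573317, 188.71434554067434) [ 0.29407429 -0.58336142  0.38463103] [-0.22784401 -0.08398794 -0.97006862]
0.15 [ 0.23175949 -0.60686578  0.29125638] [[ 9.34193296e-01  3.56766981e-01 -4.55066011e-04]
 [ 3.56767243e-01 -9.34191945e-01  1.59515271e-03]
 [ 1.43978816e-04 -1.65253361e-03 -9.99998624e-01]] [ 0.1508394   0.18458301 -0.18261117] 0.09505037632055727
```

View pics/side0.png

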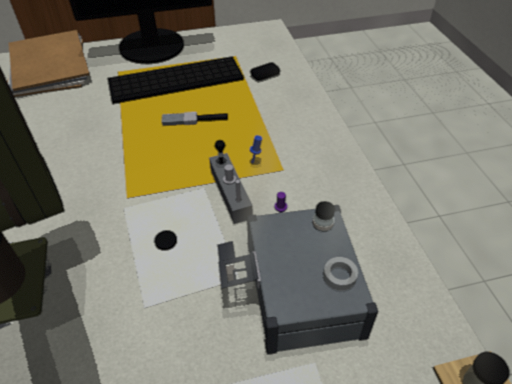

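View pics/top0.png

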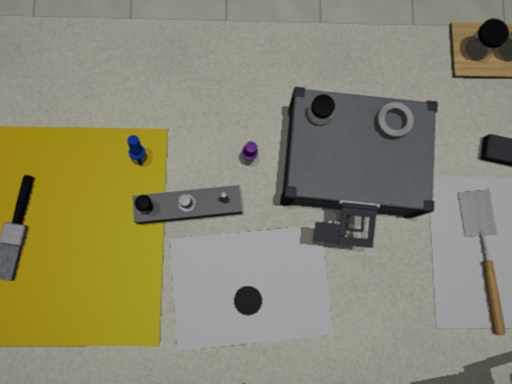

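View pics/wrist0.png

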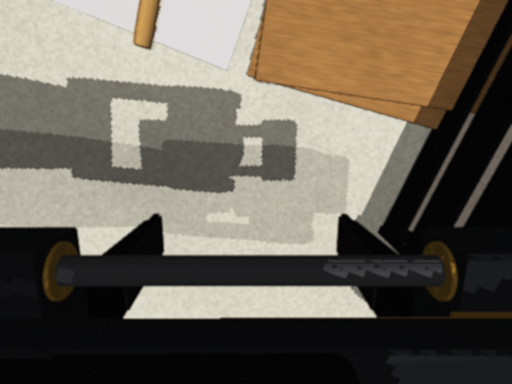

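The top view shows the case at (360,155), the hasp at (345,225) with its tab at (327,233), and the stand with brush (143,204), bright pin (186,202) and scriber (224,197). The blue (137,150) and purple (250,152) look-alikes stand apart from the stand. I'll zoom in next.

```bash
python3 - <<'E'
import cv2,numpy as np
a=cv2.imread('pics/top0.png');b=cv2.imread('pics/side0.png')
z=lambda i,x,y,w,h,s:cv2.resize(i[y:y+h,x:x+w],None,fx=s,fy=s,interpolation=cv2.INTER_CUBIC)
A=z(a,280,180,160,75,5); B=z(b,200,140,100,75,8)
C=z(b,205,195,100,120,5); D=z(a,125,180,125,50,6)
cv2.imwrite('pics/zA.png',A);cv2.imwrite('pics/zB.png',B);cv2.imwrite('pics/zC.png',C);cv2.imwrite('pics/zD.png',D)
E
```

```text
(no output)
```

View pics/zA.png

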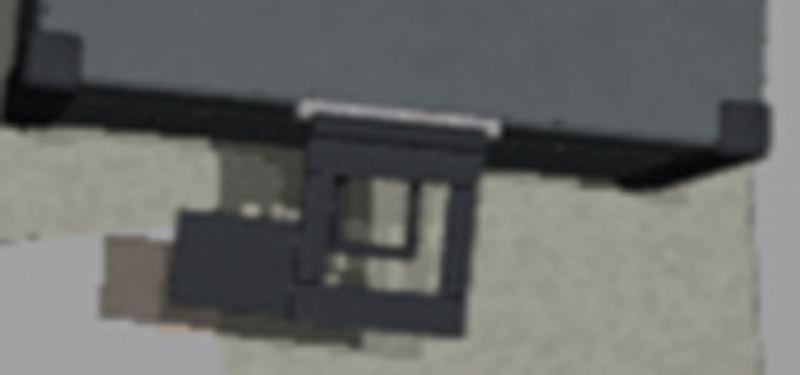

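View pics/zB.png

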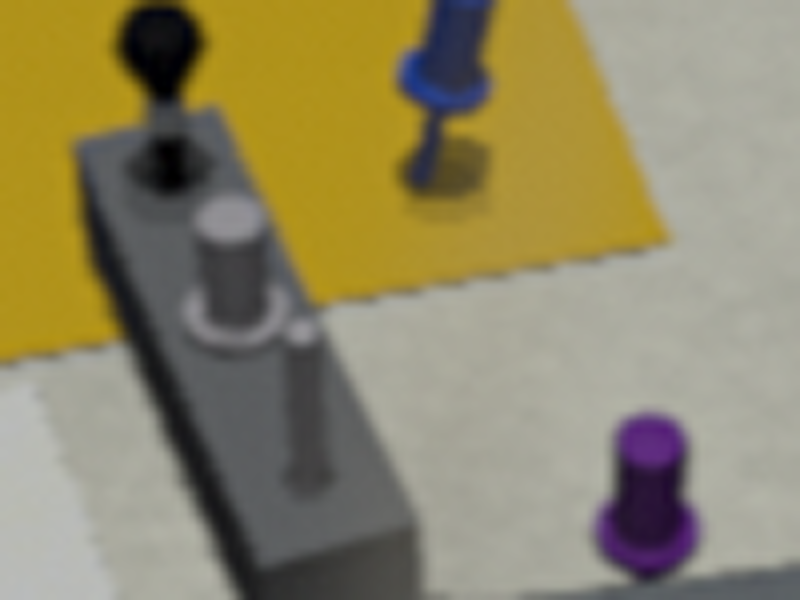

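View pics/zC.png

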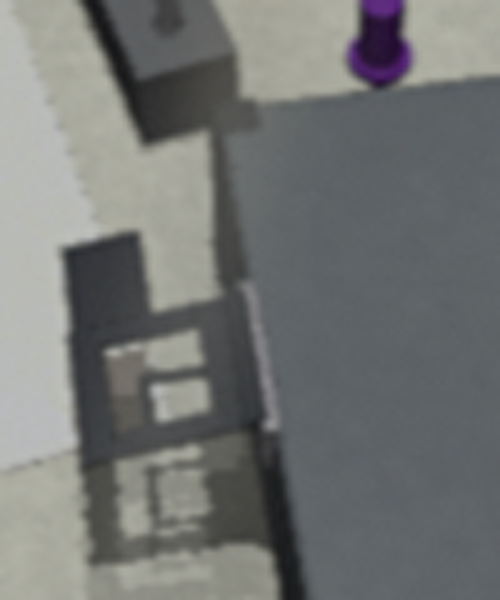

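View pics/zD.png

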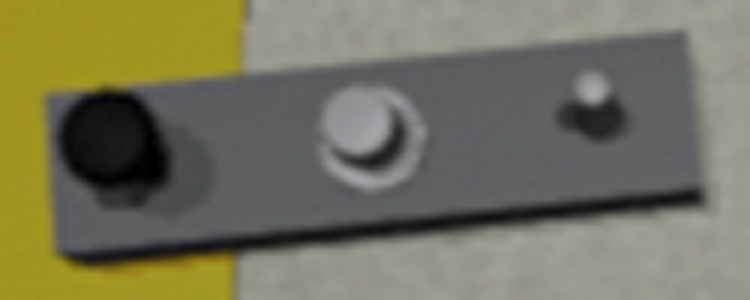

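```bash
cat > m.py <<'E'
from h import *
t=K('top');s=K('side')
A=lambda U,V:((U+.5)/5-.5+280,(V+.5)/5-.5+180)
C=lambda U,V:((U+.5)/5-.5+205,(V+.5)/5-.5+195)
B=lambda U,V:((U+.5)/8-.5+200,(V+.5)/8-.5+140)
D=lambda U,V:((U+.5)/6-.5+125,(V+.5)/6-.5+180)
def T(n,a,b):
    X,e=tri([ray(t,*a),ray(s,*b)]); print(n,np.round(X,4),np.round(e,4)); return X
# tab corners: outer(+y) near case, outer far, 
T('tab +y near',A(180,212),C(137,232))
T('tab +y far',A(168,303),C(63,247))
T('tab/plate far',A(297,318),C(73,325))
T('tab/plate near',A(302,222),C(148,310))
T('plate -y far',A(463,335),C(83,465))
h1=T('strip +y',A(300,106),C(243,284))
h2=T('strip -y',A(498,128),C(275,428))
p=T('pin grip top',D(357,122),B(230,218))
T('collar',D(372,137),B(235,313))
T('scriber',D(592,88),B(302,332))
T('brush',D(107,137),B(160,45))
T('stand corner far -y',D(685,33),B(412,522))
T('stand corner near -y',D(703,192),B(258,572))
T('stand far +y',D(45,95),B(215,105))
l=onz(t,*A(80,88),.112); r=onz(t,*A(720,150),.112); print('front edge',l,r,np.arctan2(-(l-r)[0],(l-r)[1]))
print('case corner? staple outer', onz(t,*A(418,258),.0875),onz(t,*A(332,250),.0875),onz(t,*A(375,254),.0875))
E
python3 m.py
```

```text
tab +y near [ 0.5128 -0.0915  0.1029] [0.0007 0.0007]
tab +y far [ 0.4817 -0.0877  0.0977] [0.0004 0.0004]
tab/plate far [ 0.4772 -0.1318  0.104 ] [0.0004 0.0004]
tab/plate near [ 0.509  -0.1338  0.1065] [0.0011 0.0011]
plate -y far [ 0.4707 -0.1918  0.0969] [0.001 0.001]
strip +y [ 0.5489 -0.1332  0.1101] [0.0016 0.0016]
strip -y [ 0.5431 -0.2028  0.1112] [0.0001 0.0001]
pin grip top [0.5512 0.14   0.0936] [0.0003 0.0003]
collar [0.5516 0.1404 0.0527] [0.0012 0.0012]
scriber [0.5594 0.0704 0.11  ] [0.0005 0.0005]
brush [0.5439 0.21   0.1063] [0.0007 0.0007]
stand corner far -y [0.5857 0.0444 0.049 ] [0.0014 0.0014]
stand corner near -y [0.5368 0.0381 0.0468] [0.0006 0.0006]
stand far +y [0.5647 0.2417 0.0494] [0.0006 0.0006]
front edge [ 0.55573717 -0.05571463  0.112     ] [ 0.53614809 -0.28097672  0.112     ] -0.08674303911509357
case corner? staple outer [ 0.49937158 -0.17906148  0.0875    ] [ 0.50197492 -0.14820214  0.0875    ] [ 0.50067377 -0.16362569  0.0875    ]
```

The measurements agree with the text: pin top at 94 mm (expected 95), strip at about 111 mm, case yaw about -0.085, staple outer width 31 mm (expected 32). The hasp is nearly level. Next I work out the moves to above the tab.

```bash
cat >> h.py <<'E'
from scipy.spatial.transform import Rotation as Ro
YAW=-0.085
def goal(p,yaw=YAW):
    s=robot.state(); R0=np.array(s['eef_rot']);p0=np.array(s['tcp_pos'])
    x=np.array([np.cos(yaw),np.sin(yaw),0]);z=np.array([0,0,-1.]);Rt=np.c_[x,np.cross(z,x),z]
    print('xyz mm',np.round(R0.T@(np.array(p)-p0)*1e3,1),'rot',np.round(Ro.from_matrix(R0.T@Rt).as_rotvec(),3))
def st():
    s=robot.state();print(round(s['clock'],2),np.round(s['tcp_pos'],4),np.round(s['ft_force'],1),round(s['width'],4))
    R=np.array(s['eef_rot']);print('yaw',np.arctan2(R[1,0],R[0,0]),'tool z',R[:,2])
E
python3 -c "
from h import *
goal([.496,-.111,.238])"
```

```text
xyz mm [ 423.8 -368.9   53.9] rot [-0.002  0.     0.45 ]
```

>>> jog_arm(
  moves=[
    {"xyz": [35, -30, 0], "rotation": [0, 0, 0.06], "hand": 0},
    {"xyz": [65, -55, 0], "rotation": [0, 0, 0.12], "hand": 0},
    {"xyz": [95, -82, 0], "rotation": [0, 0, 0.18], "hand": 0},
    {"xyz": [125, -108, 5], "rotation": [0, 0, 0.24], "hand": 0},
    {"xyz": [155, -135, 10], "rotation": [0, 0, 0.3], "hand": 0},
    {"xyz": [185, -160, 15], "rotation": [0, 0, 0.36], "hand": 0},
    {"xyz": [215, -187, 20], "rotation": [0, 0, 0.42], "hand": 0},
    {"xyz": [245, -213, 20], "rotation": [0, 0, 0.45], "hand": 0},
  ],
)

```text
clock: 0.82
tcp_pos: [0.3846, -0.3181, 0.2701]
eef_rot: [[0.996, -0.088, -0.002], [-0.088, -0.996, 0.003], [-0.002, -0.003, -1.0]]
ft_force: [1.3, 0.3, 0.6]
width: 0.047
```

```bash
python3 -c "
from h import *
st();goal([.496,-.111,.238])"
```

```text
0.82 [ 0.3846 -0.3181  0.2701] [1.3 0.3 0.6] 0.047
yaw -0.08817613378271327 tool z [-0.00194316  0.00316252 -0.99999311]
xyz mm [  92.8 -216.1   32.6] rot [-0.003  0.002 -0.003]
```

>>> jog_arm(
  moves=[
    {"xyz": [14, -33, 5], "hand": 0},
    {"xyz": [28, -66, 10], "hand": 0},
    {"xyz": [42, -99, 15], "hand": 0},
    {"xyz": [57, -132, 20], "hand": 0},
    {"xyz": [71, -165, 25], "hand": 0},
    {"xyz": [85, -198, 30], "hand": 0},
    {"xyz": [93, -216, 32], "rotation": [-0.003, 0.002, 0], "hand": 0},
    {"xyz": [93, -216, 32], "rotation": [-0.003, 0.002, 0], "hand": 0},
  ],
)

```text
$.moves[0]: bad value
```

```bash
python3 -c "
from h import *
st();snap('wrist','w1');snap('side','s1')"
```

```text
0.82 [ 0.3846 -0.3181  0.2701] [1.3 0.3 0.6] 0.047
yaw -0.08817613378271327 tool z [-0.00194316  0.00316252 -0.99999311]
```

View pics/w1.png

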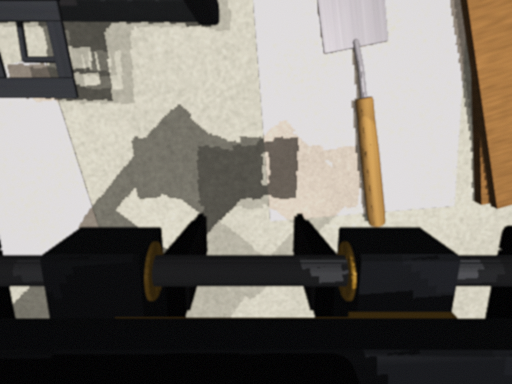

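View pics/s1.png

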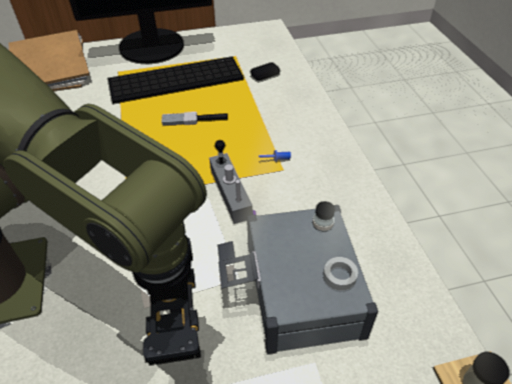

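>>> jog_arm(
  moves=[
    {"xyz": [14, -33, 5], "rotation": [0, 0, 0], "hand": 0},
    {"xyz": [28, -66, 10], "rotation": [0, 0, 0], "hand": 0},
    {"xyz": [42, -99, 15], "rotation": [0, 0, 0], "hand": 0},
    {"xyz": [57, -132, 20], "rotation": [0, 0, 0], "hand": 0},
    {"xyz": [71, -165, 25], "rotation": [0, 0, 0], "hand": 0},
    {"xyz": [85, -198, 30], "rotation": [0, 0, 0], "hand": 0},
    {"xyz": [93, -216, 32], "rotation": [-0.003, 0.002, 0], "hand": 0},
    {"xyz": [93, -216, 32], "rotation": [-0.003, 0.002, 0], "hand": 0},
  ],
)

```text
clock: 1.58
tcp_pos: [0.4968, -0.106, 0.2388]
eef_rot: [[0.997, -0.075, 0.0], [-0.075, -0.997, 0.001], [0.0, -0.001, -1.0]]
ft_force: [-0.1, 0.3, -0.0]
width: 0.0003
```

```bash
python3 -c "
from h import *
st();snap('wrist','w2');snap('side','s2');snap('top','t2')"
```

```text
1.58 [ 0.4968 -0.106   0.2388] [-0.1  0.3 -0. ] 0.0003
yaw -0.07520407929093995 tool z [ 3.91539719e-04  1.37318200e-03 -9.99998981e-01]
```

View pics/w2.png

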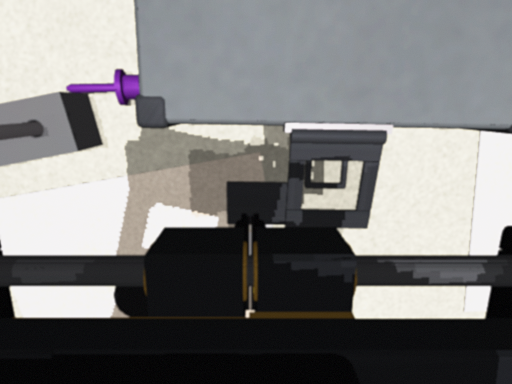

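View pics/s2.png

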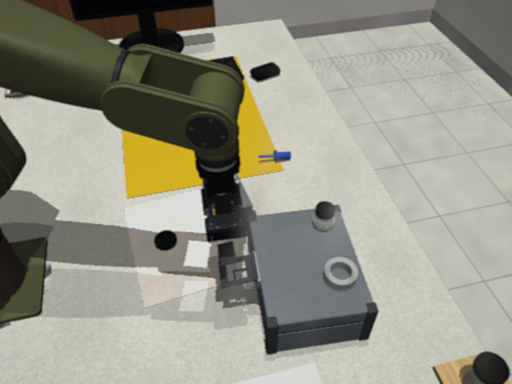

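View pics/t2.png

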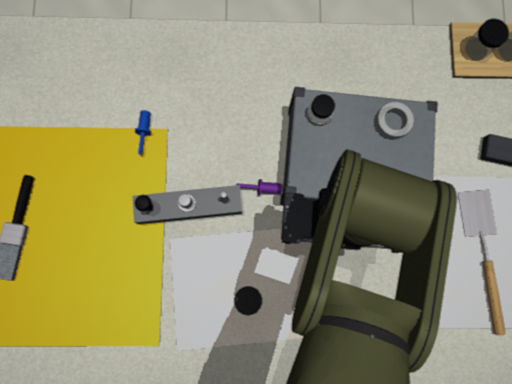

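The look-alikes toppled on their own and still lie on the table: purple at (265,187) and blue at (144,130) in the top view. The wrist view shows the fingers over the tab at (250,215). I'll zoom in on the staple through the window at (325,172) to refine its position.

```bash
python3 - <<'E'
from h import *
c=K('wrist'); np.savez('w2.npz',f=c[0],cx=c[1],cy=c[2],R=c[3],t=c[4])
a=cv2.imread('pics/w2.png')[110:240,220:400]
cv2.imwrite('pics/w2z.png',cv2.resize(cv2.convertScaleAbs(a,alpha=1.5,beta=20),None,fx=4,fy=4,interpolation=cv2.INTER_CUBIC))
st(); goal([.496,-.111,.21])
E
```

```text
1.73 [ 0.4959 -0.1091  0.2396] [ 0.4 -0.1 -0.6] 0.0003
yaw -0.07941156629002169 tool z [ 8.79004643e-04 -1.40530754e-04 -9.99999604e-01]
xyz mm [ 0.3  1.9 29.6] rot [ 0.    -0.001  0.006]
```

View pics/w2z.png

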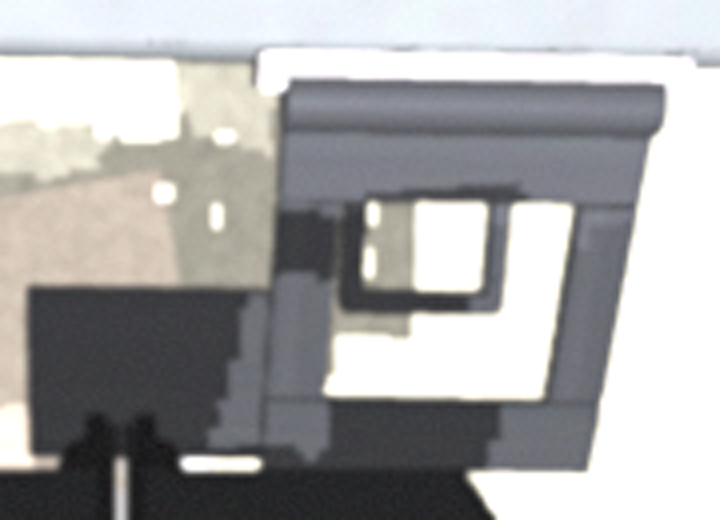

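>>> jog_arm(
  moves=[
    {"xyz": [0, 2, 15], "rotation": [0, 0, 0.006], "hand": 0},
    {"xyz": [0, 2, 35], "rotation": [0, 0, 0.006], "hand": 0},
    {"xyz": [0, 2, 50], "rotation": [0, 0, 0.006], "hand": 0},
    {"xyz": [0, 2, 60], "rotation": [0, 0, 0.006], "hand": 0},
    {"xyz": [0, 2, 68], "rotation": [0, 0, 0.006], "hand": 0},
    {"xyz": [0, 2, 76], "rotation": [0, 0, 0.006], "hand": 0},
    {"xyz": [0, 2, 84], "rotation": [0, 0, 0.006], "hand": 0},
    {"xyz": [0, 2, 92], "rotation": [0, 0, 0.006], "hand": 0},
  ],
)

```text
clock: 2.4
tcp_pos: [0.4961, -0.1115, 0.1476]
eef_rot: [[0.996, -0.086, 0.002], [-0.086, -0.996, -0.001], [0.002, 0.0, -1.0]]
ft_force: [-0.4, -0.6, 1.0]
width: 0.0005
```

```bash
python3 -c "
from h import *
st();snap('wrist','w3');snap('side','s3')
a=cv2.imread('pics/s3.png')[195:315,200:320];cv2.imwrite('pics/s3z.png',cv2.resize(a,None,fx=4,fy=4))"
```

```text
2.4 [ 0.4961 -0.1115  0.1476] [-0.4 -0.6  1. ] 0.0005
yaw -0.08587733110615813 tool z [ 1.96305588e-03 -6.13878483e-04 -9.99997885e-01]
```

View pics/w3.png

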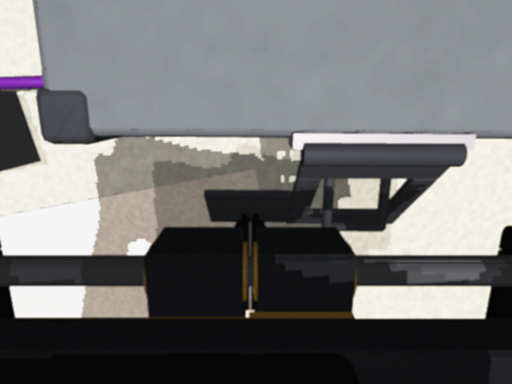

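View pics/s3z.png

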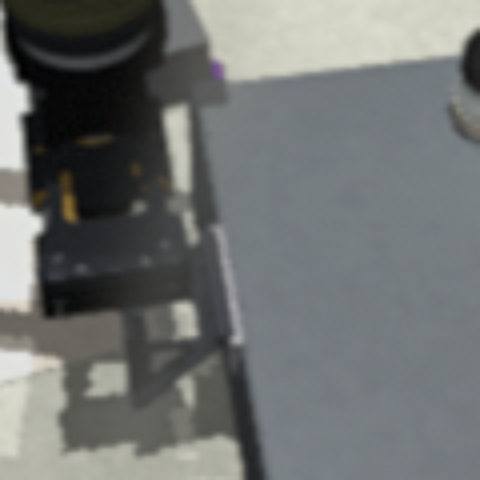

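The hasp is swinging down; the wrist view now shows the tab at (255,205), foreshortened. Next I sweep in toward the case.

>>> jog_arm(
  moves=[
    {"xyz": [7, 0, 5], "rotation": [0, 0, 0], "hand": 0},
    {"xyz": [14, 0, 10], "rotation": [0, 0, 0], "hand": 0},
    {"xyz": [20, 0, 14], "rotation": [0, 0, 0], "hand": 0},
    {"xyz": [25, 0, 14], "rotation": [0, 0, 0], "hand": 0},
    {"xyz": [29, 0, 14], "rotation": [0, 0, 0], "hand": 0},
    {"xyz": [32, 0, 14], "rotation": [0, 0, 0], "hand": 0},
    {"xyz": [34, 0, 14], "rotation": [0, 0, 0], "hand": 0},
    {"xyz": [35, 0, 14], "rotation": [0, 0, 0], "hand": 0},
  ],
)

```text
clock: 3.17
tcp_pos: [0.5299, -0.1138, 0.1319]
eef_rot: [[0.996, -0.085, -0.002], [-0.085, -0.996, 0.001], [-0.002, -0.001, -1.0]]
ft_force: [-1.3, 0.6, -0.9]
width: 0.0002
```

```bash
python3 -c "
from h import *
st();snap('wrist','w4')"
```

```text
3.17 [ 0.5299 -0.1138  0.1319] [-1.3  0.6 -0.9] 0.0002
yaw -0.08540228328591232 tool z [-2.07322096e-03  8.28329880e-04 -9.99997508e-01]
```

View pics/w4.png

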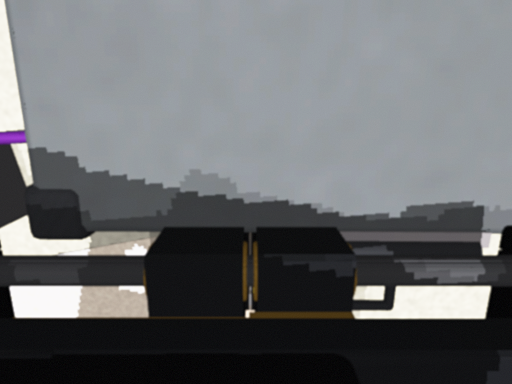

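>>> jog_arm(
  moves=[
    {"xyz": [1.5, 0, 0], "rotation": [0, 0, 0], "hand": 0},
    {"xyz": [3, 0, 0], "rotation": [0, 0, 0], "hand": 0},
    {"xyz": [4, 0, 0], "rotation": [0, 0, 0], "hand": 0},
    {"xyz": [5, 0, 0], "rotation": [0, 0, 0], "hand": 0},
    {"xyz": [5, 0, 0], "rotation": [0, 0, 0], "hand": 0},
  ],
)

```text
clock: 3.63
tcp_pos: [0.5329, -0.1141, 0.1319]
eef_rot: [[0.996, -0.085, -0.009], [-0.085, -0.996, 0.002], [-0.009, -0.001, -1.0]]
ft_force: [-10.4, 1.0, 6.1]
width: 0.0004
```

Contact at 10 N with motion stopped, so the hasp is flat. Backing off.

>>> jog_arm(
  moves=[
    {"xyz": [-10, 0, 0], "rotation": [0, 0, 0], "hand": 0},
    {"xyz": [-30, 3, -5], "rotation": [0, 0, 0], "hand": 0},
    {"xyz": [-50, 10, -25], "rotation": [0, 0, 0], "hand": 0},
    {"xyz": [-70, 20, -55], "rotation": [0, 0, 0], "hand": 0},
    {"xyz": [-85, 35, -85], "rotation": [0, 0, 0], "hand": 0},
    {"xyz": [-90, 42, -105], "rotation": [0, 0, 0], "hand": 0},
    {"xyz": [-90, 42, -108], "rotation": [0, 0, 0], "hand": 0},
    {"xyz": [-90, 42, -108], "rotation": [0, 0, 0], "hand": 0},
  ],
)

```text
clock: 4.3
tcp_pos: [0.4414, -0.1491, 0.2429]
eef_rot: [[0.996, -0.086, -0.003], [-0.086, -0.996, -0.001], [-0.003, 0.001, -1.0]]
ft_force: [0.8, 0.0, -0.6]
width: 0.0004
```

>>> jog_arm(
  moves=[
    {"xyz": [0, 0, 0], "rotation": [0, 0, 0], "hand": 0},
    {"xyz": [0, 0, 0], "rotation": [0, 0, 0], "hand": 0},
  ],
)

```text
clock: 4.47
tcp_pos: [0.4413, -0.1485, 0.2414]
eef_rot: [[0.996, -0.086, -0.005], [-0.086, -0.996, 0.0], [-0.005, -0.0, -1.0]]
ft_force: [-0.3, 0.3, 0.3]
width: 0.0006
```

```bash
python3 -c "
from h import *
import pickle
st();c,_=snap('wrist','w5');pickle.dump(c,open('w5.pkl','wb'));snap('side','s5');st()
a=cv2.imread('pics/s5.png')[195:315,200:320];cv2.imwrite('pics/s5z.png',cv2.resize(a,None,fx=4,fy=4))"
```

```text
4.47 [ 0.4413 -0.1485  0.2414] [-0.3  0.3  0.3] 0.0006
yaw -0.08564831019630073 tool z [-4.90519003e-03  4.31333415e-04 -9.99987876e-01]
4.57 [ 0.4412 -0.1484  0.2411] [-0.5 -0.3  0.6] 0.0007
yaw -0.0854202539307364 tool z [-5.93114581e-03  7.95807013e-04 -9.99982094e-01]
```

View pics/w5.png

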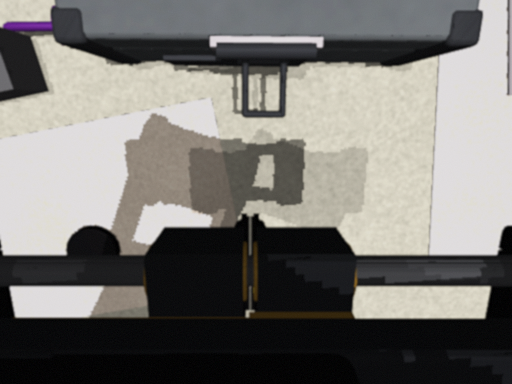

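View pics/s5z.png

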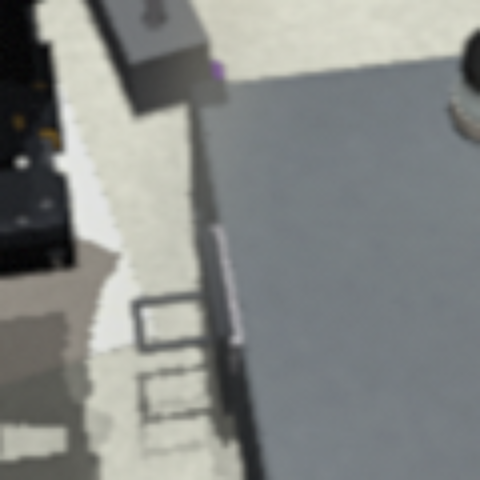

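The hasp hangs closed. The staple's U shows in the wrist view at (242–286, 65–116) and in the side zoom at (135–200, 295–350). I'll triangulate its corners.

```bash
python3 - <<'E'
import cv2
a=cv2.imread('pics/w5.png')[30:130,200:330];cv2.imwrite('pics/w5z.png',cv2.resize(a,None,fx=6,fy=6,interpolation=cv2.INTER_CUBIC))
a=cv2.imread('pics/s5.png')[255:315,225:285];cv2.imwrite('pics/s5y.png',cv2.resize(a,None,fx=10,fy=10,interpolation=cv2.INTER_CUBIC))
E
```

```text
(no output)
```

View pics/w5z.png

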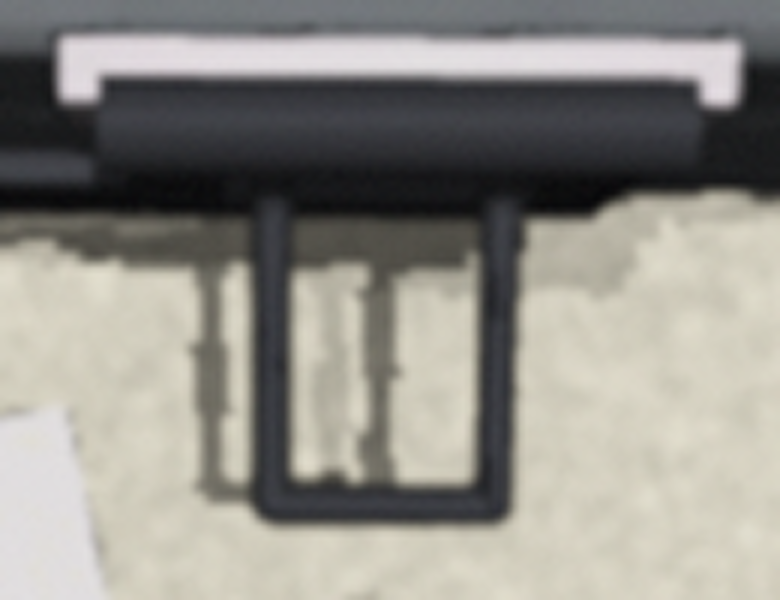

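View pics/s5y.png

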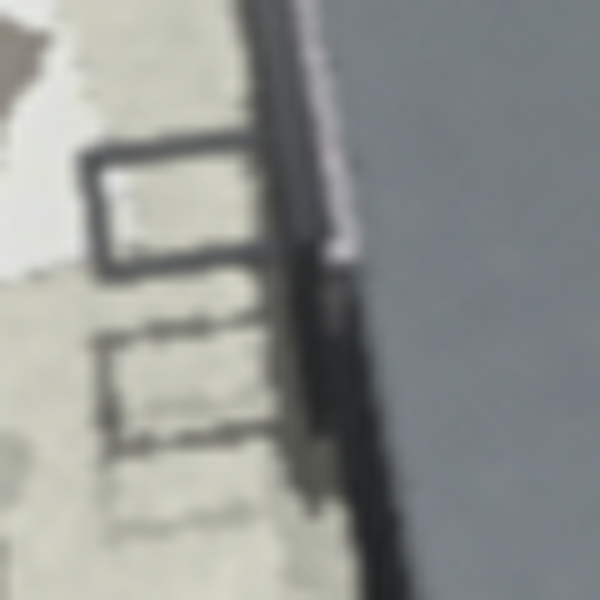

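```bash
python3 - <<'E'
from h import *
import pickle
w=pickle.load(open('w5.pkl','rb'));s=K('side');t=K('top')
W=lambda U,V:((U+.5)/6-.5+200,(V+.5)/6-.5+30)
S=lambda U,V:((U+.5)/10-.5+225,(V+.5)/10-.5+255)
P=[]
for a,b in [((271,503),(95,160)),((496,503),(103,268))]:
    X,e=tri([ray(w,*W(*a)),ray(s,*S(*b))]);print(np.round(X,4),np.round(e,4));P.append(X)
m=(P[0]+P[1])/2;d=P[0]-P[1];yaw=np.arctan2(-d[0],d[1]);print(np.linalg.norm(d),yaw)
xa=np.array([np.cos(yaw),np.sin(yaw),0]);print('eye',m+.0195*xa+[0,0,.0025])
# z known check
for a in [(271,503),(496,503)]: print(onz(w,*W(*a),.085))
a,b=onz(w,*W(60,40),.112),onz(w,*W(740,40),.112);print('strip',a,b)
goal([.5515,.140,.20],-.085)
E
```

```text
[ 0.5024 -0.1506  0.0833] [0.0007 0.0007]
[ 0.4993 -0.1778  0.0862] [0.0002 0.0002]
0.027538466440260933 -0.11507242477754544
eye [ 0.52019695 -0.16641804  0.08729046]
[ 0.50178969 -0.15048232  0.085     ]
[ 0.49941613 -0.17793202  0.085     ]
strip [ 0.55087365 -0.13341462  0.112     ] [ 0.54481209 -0.20345354  0.112     ]
xyz mm [  85.5 -296.8   40.7] rot [-0.     0.006 -0.   ]
```

The eye comes out at about (0.5205, -0.166, 0.0873); the height matches 87.5 mm. On to the pin, with the jaws partly open so they clear its neighbours.

>>> jog_arm(
  moves=[
    {"xyz": [8, -30, 0], "rotation": [0, 0, 0], "hand": 0.55},
    {"xyz": [18, -65, 0], "rotation": [0, 0.003, 0], "hand": 0.55},
    {"xyz": [28, -100, 0], "rotation": [0, 0.006, 0], "hand": 0.55},
    {"xyz": [38, -135, 2], "rotation": [0, 0.006, 0], "hand": 0.55},
    {"xyz": [48, -170, 6], "rotation": [0, 0.006, 0], "hand": 0.55},
    {"xyz": [58, -205, 10], "rotation": [0, 0.006, 0], "hand": 0.55},
    {"xyz": [68, -240, 15], "rotation": [0, 0.006, 0], "hand": 0.55},
    {"xyz": [78, -270, 18], "rotation": [0, 0.006, 0], "hand": 0.55},
  ],
)

```text
clock: 5.23
tcp_pos: [0.5415, 0.1167, 0.2206]
eef_rot: [[0.996, -0.084, -0.003], [-0.084, -0.996, 0.0], [-0.003, 0.0, -1.0]]
ft_force: [0.4, -0.4, 0.6]
width: 0.048
```

```bash
python3 -c "
from h import *
st();goal([.5515,.140,.222])"
```

```text
5.23 [0.5415 0.1167 0.2206] [ 0.4 -0.4  0.6] 0.048
yaw -0.08378999612095682 tool z [-2.81423054e-03  2.30646804e-04 -9.99996013e-01]
xyz mm [  8.  -24.1  -1.4] rot [0.    0.003 0.001]
```

>>> jog_arm(
  moves=[
    {"xyz": [-10, -24, 0], "rotation": [0, 0.003, 0], "hand": 0.55},
    {"xyz": [-30, -24, 0], "rotation": [0, 0.003, 0], "hand": 0.55},
    {"xyz": [-40, -24, 0], "rotation": [0, 0.003, 0], "hand": 0.55},
    {"xyz": [-40, -24, 0], "rotation": [0, 0.003, 0], "hand": 0.55},
    {"xyz": [-40, -24, 0], "rotation": [0, 0.003, 0], "hand": 0.55},
  ],
)

```text
clock: 5.65
tcp_pos: [0.5034, 0.1437, 0.2201]
eef_rot: [[0.997, -0.084, -0.0], [-0.084, -0.997, -0.0], [-0.0, 0.0, -1.0]]
ft_force: [-0.0, -0.8, -0.5]
width: 0.0522
```

```bash
python3 -c "
from h import *
import pickle
st();c,_=snap('wrist','w6');pickle.dump(c,open('w6.pkl','wb'));st()"
```

```text
5.65 [0.5034 0.1437 0.2201] [-0.  -0.8 -0.5] 0.0522
yaw -0.08366381339585671 tool z [-1.41500696e-04 -3.01984821e-04 -9.99999944e-01]
5.7 [0.5039 0.1435 0.2206] [ 0.3  0.5 -0. ] 0.0519
yaw -0.08438430995895385 tool z [ 5.90760326e-04 -1.03368557e-04 -9.99999820e-01]
```

View pics/w6.png

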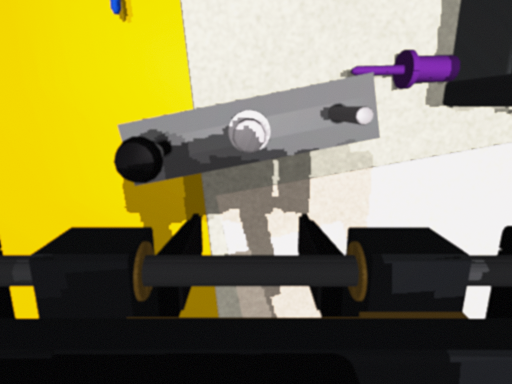

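The wrist view shows the bright pin at (250,131), brush at (139,158) and scriber at (363,115).

```bash
python3 - <<'E'
from h import *
a=cv2.imread('pics/w6.png')[95:165,210:290];cv2.imwrite('pics/w6z.png',cv2.resize(a,None,fx=8,fy=8,interpolation=cv2.INTER_CUBIC))
E
```

```text
(no output)
```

View pics/w6z.png

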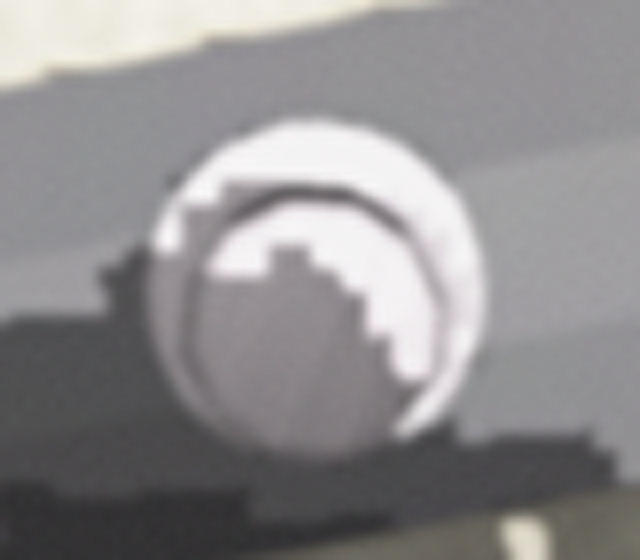

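```bash
python3 - <<'E'
from h import *
import pickle
w=pickle.load(open('w6.pkl','rb'));t=K('top');s=K('side')
W=lambda U,V:((U+.5)/8-.5+210,(V+.5)/8-.5+95)
B=lambda U,V:((U+.5)/8-.5+200,(V+.5)/8-.5+140)
D=lambda U,V:((U+.5)/6-.5+125,(V+.5)/6-.5+180)
r=[ray(w,*W(315,330)),ray(t,*D(357,122)),ray(s,*B(230,218))]
print('top',tri(r),onz(w,*W(315,330),.095))
r=[ray(w,*W(318,288)),ray(t,*D(372,137)),ray(s,*B(235,313))]
print('collar',tri(r),onz(w,*W(318,288),.055))
goal([.5515,.1405,.222]); goal([.5515,.1405,.139])
E
```

```text
top (array([0.55102437, 0.13981976, 0.0939208 ]), [np.float64(0.0002811833061551079), np.float64(0.00048757265922136264), np.float64(0.0002283169364159945)]) [0.55083978 0.13976483 0.095     ]
collar (array([0.55138505, 0.13987304, 0.05333318]), [np.float64(0.0003741615503409905), np.float64(0.0013488057640022796), np.float64(0.001117330894595555)]) [0.55132417 0.13953274 0.055     ]
xyz mm [47.7 -1.  -1.4] rot [ 0.    -0.001  0.001]
xyz mm [47.6 -1.  81.6] rot [ 0.    -0.001  0.001]
```

>>> jog_arm(
  moves=[
    {"xyz": [24, 0, 0], "rotation": [0, 0, 0], "hand": 0.55},
    {"xyz": [42, 0, 0], "rotation": [0, 0, 0], "hand": 0.55},
    {"xyz": [47, 0, 0], "rotation": [0, 0, 0], "hand": 0.55},
    {"xyz": [47, 0, 10], "rotation": [0, 0, 0], "hand": 0.55},
    {"xyz": [47, 0, 30], "rotation": [0, 0, 0], "hand": 0.55},
    {"xyz": [47, 0, 45], "rotation": [0, 0, 0], "hand": 0.55},
    {"xyz": [47, 0, 60], "rotation": [0, 0, 0], "hand": 0.55},
    {"xyz": [47, 0, 60], "rotation": [0, 0, 0], "hand": 0.55},
  ],
)

```text
clock: 6.37
tcp_pos: [0.5478, 0.1387, 0.156]
eef_rot: [[0.996, -0.085, -0.007], [-0.085, -0.996, -0.001], [-0.007, 0.002, -1.0]]
ft_force: [0.4, -0.7, -1.5]
width: 0.0522
```

```bash
python3 -c "
from h import *
st();goal([.551,.1398,.139]);snap('wrist','w7')"
```

```text
6.37 [0.5478 0.1387 0.156 ] [ 0.4 -0.7 -1.5] 0.0522
yaw -0.08508113539763706 tool z [-0.00732663 -0.00129925 -0.99997232]
xyz mm [ 3.2 -1.4 17. ] rot [ 0.002  0.007 -0.   ]
```

View pics/w7.png

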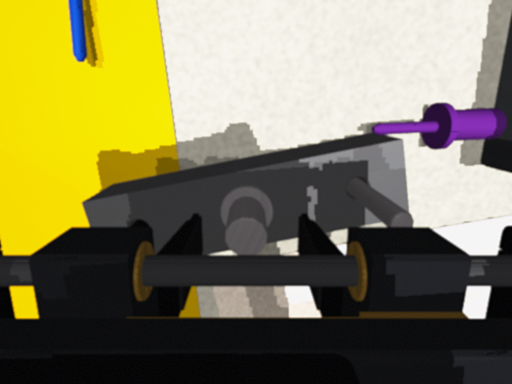

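The pin sits between the fingers at (247,235). Descending the rest and closing.

>>> jog_arm(
  moves=[
    {"xyz": [3, -1, 8], "rotation": [0.002, 0.007, 0], "hand": 0.55},
    {"xyz": [3, -1, 17], "rotation": [0.002, 0.007, 0], "hand": 0.55},
    {"xyz": [3, -1, 17], "rotation": [0.002, 0.007, 0], "hand": 0.55},
    {"xyz": [3, -1, 17], "rotation": [0.002, 0.007, 0], "hand": 0.1},
    {"xyz": [3, -1, 17], "rotation": [0.002, 0.007, 0], "hand": 0.1},
    {"xyz": [3, -1, 17], "rotation": [0.002, 0.007, 0], "hand": 0.1},
    {"xyz": [3, -1, 17], "rotation": [0.002, 0.007, 0], "hand": 0.1},
    {"xyz": [3, -1, 17], "rotation": [0.002, 0.007, 0], "hand": 0.1},
  ],
  grip_force=30,
)

```text
clock: 7.08
tcp_pos: [0.552, 0.1398, 0.1413]
eef_rot: [[0.996, -0.085, 0.003], [-0.085, -0.996, 0.001], [0.003, -0.001, -1.0]]
ft_force: [-0.4, -1.3, -0.0]
width: 0.0244
```

>>> jog_arm(
  moves=[
    {"xyz": [0, 0, 0], "rotation": [0, 0, 0], "hand": 0.1},
    {"xyz": [0, 0, 0], "rotation": [0, 0, 0], "hand": 0.1},
    {"xyz": [0, 0, 0], "rotation": [0, 0, 0], "hand": 0.1},
    {"xyz": [0, 0, -10], "rotation": [0, 0, 0], "hand": 0.1},
    {"xyz": [0, 0, -25], "rotation": [0, 0, 0], "hand": 0.1},
    {"xyz": [0, 0, -50], "rotation": [0, 0, 0], "hand": 0.1},
    {"xyz": [0, 0, -80], "rotation": [0, 0, 0], "hand": 0.1},
    {"xyz": [0, 0, -110], "rotation": [0, 0, 0], "hand": 0.1},
  ],
)

```text
clock: 7.75
tcp_pos: [0.5511, 0.1396, 0.2524]
eef_rot: [[0.996, -0.085, 0.002], [-0.085, -0.996, 0.0], [0.002, -0.001, -1.0]]
ft_force: [1.5, -0.2, -1.4]
width: 0.0214
```

>>> jog_arm(
  moves=[
    {"xyz": [0, 0, -28], "rotation": [0, 0, 0], "hand": 0.1},
    {"xyz": [0, 0, -35], "rotation": [0, 0, 0], "hand": 0.1},
    {"xyz": [0, 0, -35], "rotation": [0, 0, 0], "hand": 0.1},
  ],
)

```text
clock: 8.0
tcp_pos: [0.5524, 0.1398, 0.2913]
eef_rot: [[0.996, -0.085, 0.009], [-0.085, -0.996, 0.002], [0.008, -0.002, -1.0]]
ft_force: [-1.0, -0.2, -1.1]
width: 0.0215
```

```bash
python3 -c "
from h import *
st();goal([.5195,-.166,.27]);snap('side','s8');snap('wrist','w8')"
```

```text
8.0 [0.5524 0.1398 0.2913] [-1.  -0.2 -1.1] 0.0215
yaw -0.08488782936464477 tool z [ 0.00863883  0.0015092  -0.99996155]
xyz mm [ -7.  307.5  20.6] rot [-0.002 -0.008  0.   ]
```

View pics/s8.png

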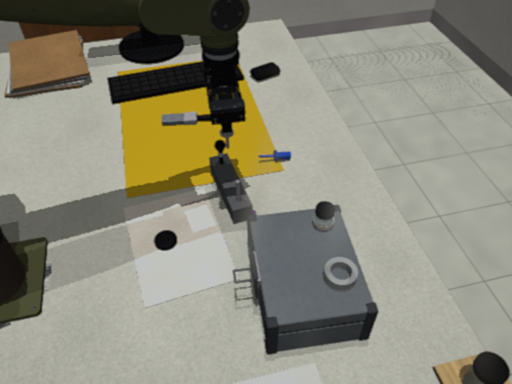

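View pics/w8.png

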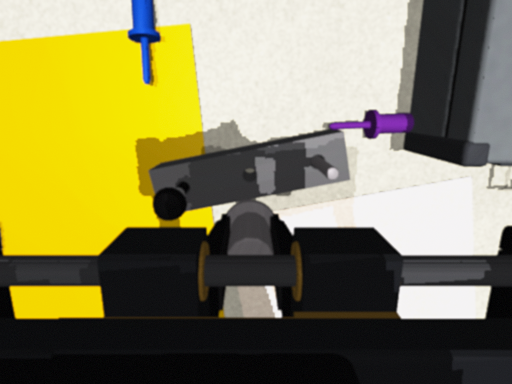

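The pin is held: its hole shows empty at (250,175) in the wrist view, and the collar is at (250,210). Moving toward the staple.

>>> jog_arm(
  moves=[
    {"xyz": [0, 25, 0], "rotation": [0, -0.004, 0], "hand": 0.1},
    {"xyz": [0, 60, 0], "rotation": [0, -0.008, 0], "hand": 0.1},
    {"xyz": [-2, 95, 0], "rotation": [0, -0.008, 0], "hand": 0.1},
    {"xyz": [-4, 130, 0], "rotation": [0, -0.008, 0], "hand": 0.1},
    {"xyz": [-6, 165, 2], "rotation": [0, -0.008, 0], "hand": 0.1},
    {"xyz": [-7, 200, 4], "rotation": [0, -0.008, 0], "hand": 0.1},
    {"xyz": [-7, 235, 6], "rotation": [0, -0.008, 0], "hand": 0.1},
    {"xyz": [-7, 265, 8], "rotation": [0, -0.008, 0], "hand": 0.1},
  ],
)

```text
clock: 8.77
tcp_pos: [0.5194, -0.1256, 0.2748]
eef_rot: [[0.996, -0.085, -0.013], [-0.085, -0.996, 0.002], [-0.013, -0.001, -1.0]]
ft_force: [0.8, -0.5, -0.4]
width: 0.0216
```

```bash
python3 -c "
from h import *
st();goal([.5195,-.166,.27])"
```

```text
8.77 [ 0.5194 -0.1256  0.2748] [ 0.8 -0.5 -0.4] 0.0216
yaw -0.08558433757978179 tool z [-0.0125181   0.0022772  -0.99991905]
xyz mm [ 3.6 40.2  4.7] rot [-0.001  0.013 -0.001]
```

>>> jog_arm(
  moves=[
    {"xyz": [3, 20, 2], "rotation": [0, 0.008, 0], "hand": 0.1},
    {"xyz": [3.5, 36, 4], "rotation": [0, 0.012, 0], "hand": 0.1},
    {"xyz": [3.5, 40, 10], "rotation": [0, 0.012, 0], "hand": 0.1},
    {"xyz": [3.5, 40, 20], "rotation": [0, 0.012, 0], "hand": 0.1},
    {"xyz": [3.5, 40, 28], "rotation": [0, 0.012, 0], "hand": 0.1},
    {"xyz": [3.5, 40, 30], "rotation": [0, 0.012, 0], "hand": 0.1},
    {"xyz": [3.5, 40, 30], "rotation": [0, 0.012, 0], "hand": 0.1},
    {"xyz": [3.5, 40, 30], "rotation": [0, 0.012, 0], "hand": 0.1},
  ],
)

```text
clock: 9.43
tcp_pos: [0.5191, -0.1647, 0.2443]
eef_rot: [[0.996, -0.084, -0.001], [-0.084, -0.996, 0.002], [-0.001, -0.002, -1.0]]
ft_force: [0.0, 0.2, -1.3]
width: 0.0216
```

```bash
python3 -c "
from h import *
import pickle
st();c,_=snap('wrist','w9');snap('side','s9');snap('top','t9');goal([.5195,-.166,.244])
pickle.dump(c,open('w9.pkl','wb'))
a=cv2.imread('pics/s9.png')[225:305,205:285];cv2.imwrite('pics/s9z.png',cv2.resize(a,None,fx=7,fy=7,interpolation=cv2.INTER_CUBIC))"
```

```text
9.43 [ 0.5191 -0.1647  0.2443] [ 0.   0.2 -1.3] 0.0216
yaw -0.08419514196960337 tool z [-0.00121074  0.00164383 -0.99999792]
xyz mm [0.1 0.7 1.4] rot [-0.001 -0.     0.   ]
```

View pics/w9.png

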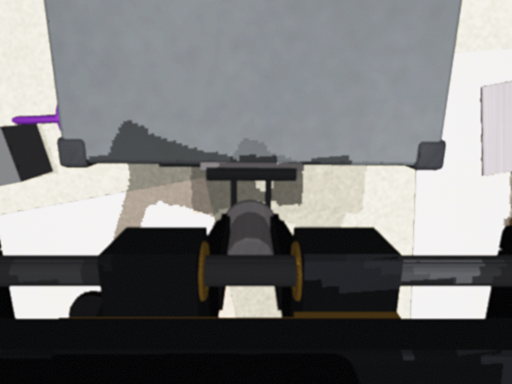

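View pics/s9z.png

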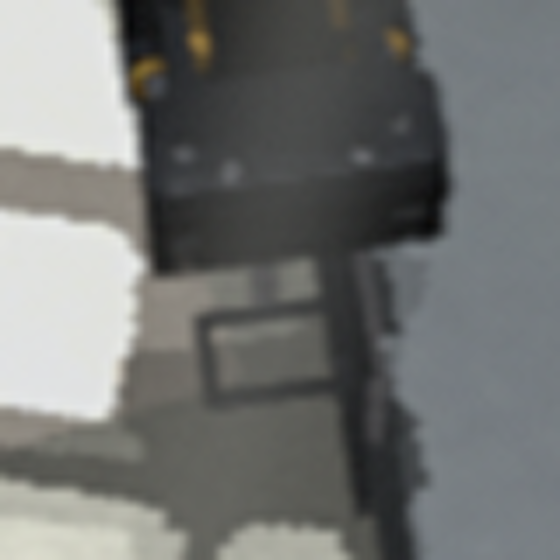

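View pics/t9.png

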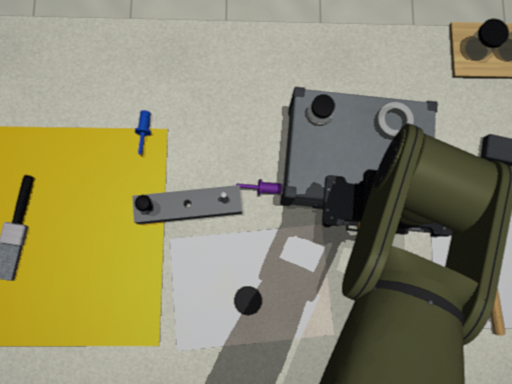

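The wrist view shows the staple's legs at columns 235 and 267, with the pin centred at 250. The side zoom shows the shaft's foot at (265,295), just above the loop's far leg as that camera sees it. I'll compare with the expected projection.

```bash
python3 -c "
from h import *
s=K('side')
f=lambda X:np.round((proj(s,X)-[205,225]+.5)*7-.5)
for z in(.095,.1,.108,.115):print(z,f([.5192,-.1655,z]))
print('eye',f([.5205,-.166,.0875]),'corners',f([.5024,-.1506,.085]),f([.4995,-.178,.085]))
goal([.5195,-.166,.18])"

```

```text
0.095 [271. 329.]
0.1 [271. 319.]
0.108 [270. 303.]
0.115 [269. 289.]
eye [277. 345.] corners [204. 319.] [214. 400.]
xyz mm [ 0.1  0.8 65.4] rot [-0.001 -0.     0.   ]
```

The projection agrees to within a pixel. Lowering.

>>> jog_arm(
  moves=[
    {"xyz": [0, 1, 6], "rotation": [0, 0, 0], "hand": 0.1},
    {"xyz": [0, 1, 14], "rotation": [0, 0, 0], "hand": 0.1},
    {"xyz": [0, 1, 22], "rotation": [0, 0, 0], "hand": 0.1},
    {"xyz": [0, 1, 30], "rotation": [0, 0, 0], "hand": 0.1},
    {"xyz": [0, 1, 38], "rotation": [0, 0, 0], "hand": 0.1},
    {"xyz": [0, 1, 46], "rotation": [0, 0, 0], "hand": 0.1},
    {"xyz": [0, 1, 54], "rotation": [0, 0, 0], "hand": 0.1},
    {"xyz": [0, 1, 58], "rotation": [0, 0, 0], "hand": 0.1},
  ],
)

```text
clock: 10.25
tcp_pos: [0.5188, -0.166, 0.1856]
eef_rot: [[0.996, -0.085, -0.001], [-0.085, -0.996, 0.002], [-0.002, -0.002, -1.0]]
ft_force: [-1.0, 0.1, -1.1]
width: 0.0216
```

>>> jog_arm(
  moves=[
    {"xyz": [0, 0, 2], "rotation": [0, 0, 0], "hand": 0.1},
    {"xyz": [0, 0, 4], "rotation": [0, 0, 0], "hand": 0.1},
    {"xyz": [0, 0, 4], "rotation": [0, 0, 0], "hand": 0.1},
  ],
)

```text
clock: 10.5
tcp_pos: [0.5186, -0.166, 0.1811]
eef_rot: [[0.996, -0.085, -0.002], [-0.085, -0.996, 0.002], [-0.002, -0.002, -1.0]]
ft_force: [-0.4, 0.8, -2.2]
width: 0.0216
```

```bash
python3 -c "
from h import *
st();snap('wrist','w10');snap('side','s10');goal([.5195,-.166,.18])
a=cv2.imread('pics/s10.png')[225:305,205:285];cv2.imwrite('pics/s10z.png',cv2.resize(a,None,fx=7,fy=7,interpolation=cv2.INTER_CUBIC))"
```

```text
10.5 [ 0.5186 -0.166   0.1811] [-0.4  0.8 -2.2] 0.0216
yaw -0.08486660745228737 tool z [-0.00209118  0.00193913 -0.99999593]
xyz mm [ 0.5 -0.2  1.9] rot [-0.001  0.001  0.   ]
```

View pics/s10z.png

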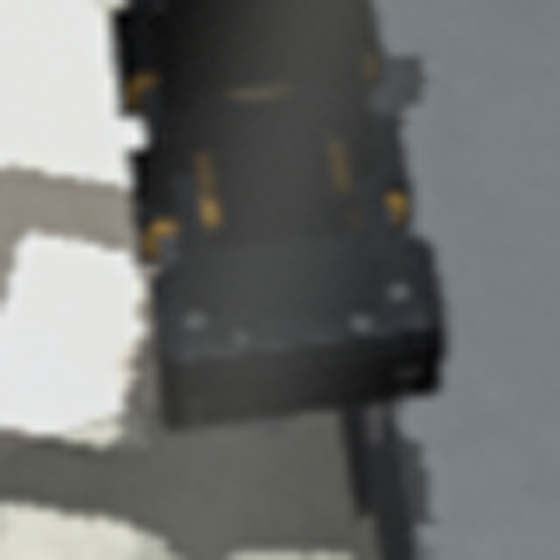

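View pics/w10.png

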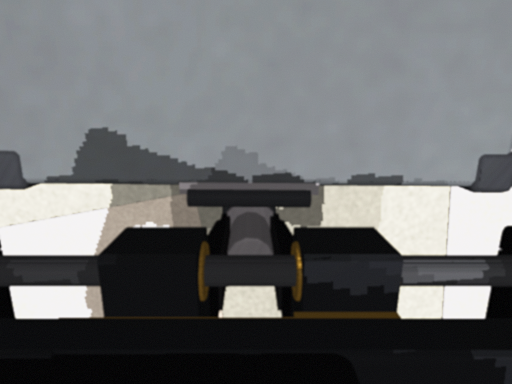

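No contact force, so the shaft is through the loop. I'll lower in small steps until the collar touches.

>>> jog_arm(
  moves=[
    {"xyz": [0, 0, 1], "rotation": [0, 0, 0], "hand": 0.1},
    {"xyz": [0, 0, 2], "rotation": [0, 0, 0], "hand": 0.1},
    {"xyz": [0, 0, 3], "rotation": [0, 0, 0], "hand": 0.1},
    {"xyz": [0, 0, 3], "rotation": [0, 0, 0], "hand": 0.1},
  ],
)

```text
clock: 10.93
tcp_pos: [0.519, -0.1661, 0.1788]
eef_rot: [[0.996, -0.085, -0.001], [-0.085, -0.996, 0.001], [-0.001, -0.001, -1.0]]
ft_force: [0.9, -0.2, -1.1]
width: 0.0213
```

>>> jog_arm(
  moves=[
    {"xyz": [0, 0, 1], "rotation": [0, 0, 0], "hand": 0.1},
    {"xyz": [0, 0, 2], "rotation": [0, 0, 0], "hand": 0.1},
    {"xyz": [0, 0, 2], "rotation": [0, 0, 0], "hand": 0.1},
  ],
)

```text
clock: 11.18
tcp_pos: [0.5192, -0.1661, 0.1787]
eef_rot: [[0.996, -0.085, -0.001], [-0.085, -0.996, 0.001], [-0.001, -0.001, -1.0]]
ft_force: [-3.9, 2.3, 7.2]
width: 0.0218
```

Collar contact: 7 N upward at TCP z 0.1787, which puts the foot near 0.0427. Releasing and rising straight up.

>>> jog_arm(
  moves=[
    {"xyz": [0, 0, -1], "rotation": [0, 0, 0], "hand": 0.1},
    {"xyz": [0, 0, -1], "rotation": [0, 0, 0], "hand": 0.3},
    {"xyz": [0, 0, -1], "rotation": [0, 0, 0], "hand": 0.5},
    {"xyz": [0, 0, -1], "rotation": [0, 0, 0], "hand": 0.5},
    {"xyz": [0, 0, -1], "rotation": [0, 0, 0], "hand": 0.5},
    {"xyz": [0, 0, -1], "rotation": [0, 0, 0], "hand": 0.5},
    {"xyz": [0, 0, -5], "rotation": [0, 0, 0], "hand": 0.5},
    {"xyz": [0, 0, -15], "rotation": [0, 0, 0], "hand": 0.5},
  ],
)

```text
clock: 11.85
tcp_pos: [0.5183, -0.1658, 0.1924]
eef_rot: [[0.996, -0.085, -0.004], [-0.085, -0.996, 0.003], [-0.004, -0.002, -1.0]]
ft_force: [-0.6, -0.2, 0.1]
width: 0.0472
```

>>> jog_arm(
  moves=[
    {"xyz": [0, 0, -15], "rotation": [0, 0, 0], "hand": 0.5},
    {"xyz": [0, 0, -40], "rotation": [0, 0, 0], "hand": 0.5},
    {"xyz": [0, 0, -70], "rotation": [0, 0, 0], "hand": 0.5},
    {"xyz": [-20, 0, -90], "rotation": [0, 0, 0], "hand": 0.5},
    {"xyz": [-50, 0, -90], "rotation": [0, 0, 0], "hand": 0.5},
    {"xyz": [-80, 0, -90], "rotation": [0, 0, 0], "hand": 0.5},
    {"xyz": [-80, 0, -90], "rotation": [0, 0, 0], "hand": 0.5},
    {"xyz": [-80, 0, -90], "rotation": [0, 0, 0], "hand": 0.5},
  ],
)

```text
clock: 12.52
tcp_pos: [0.4384, -0.1593, 0.2839]
eef_rot: [[0.996, -0.086, -0.002], [-0.086, -0.996, 0.002], [-0.002, -0.002, -1.0]]
ft_force: [0.8, 0.0, 0.9]
width: 0.0473
```

```bash
python3 -c "
from h import *
import pickle
st();c,_=snap('wrist','w11');pickle.dump(c,open('w11.pkl','wb'));snap('side','s11')
a=cv2.imread('pics/s11.png')[225:305,205:285];cv2.imwrite('pics/s11z.png',cv2.resize(a,None,fx=7,fy=7,interpolation=cv2.INTER_CUBIC))
a=cv2.imread('pics/w11.png')[20:150,180:320];cv2.imwrite('pics/w11z.png',cv2.resize(a,None,fx=5,fy=4.5*5/4.5,interpolation=cv2.INTER_CUBIC)[:600])"
```

```text
12.52 [ 0.4384 -0.1593  0.2839] [0.8 0.  0.9] 0.0473
yaw -0.08561591535473431 tool z [-0.00184248  0.00173242 -0.9999968 ]
```

View pics/s11z.png

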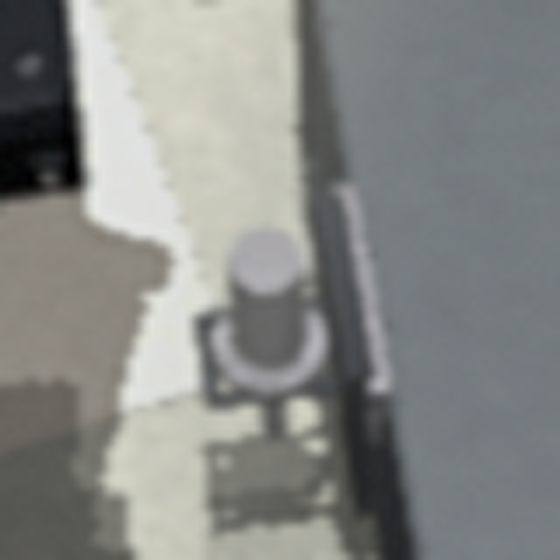

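View pics/w11z.png

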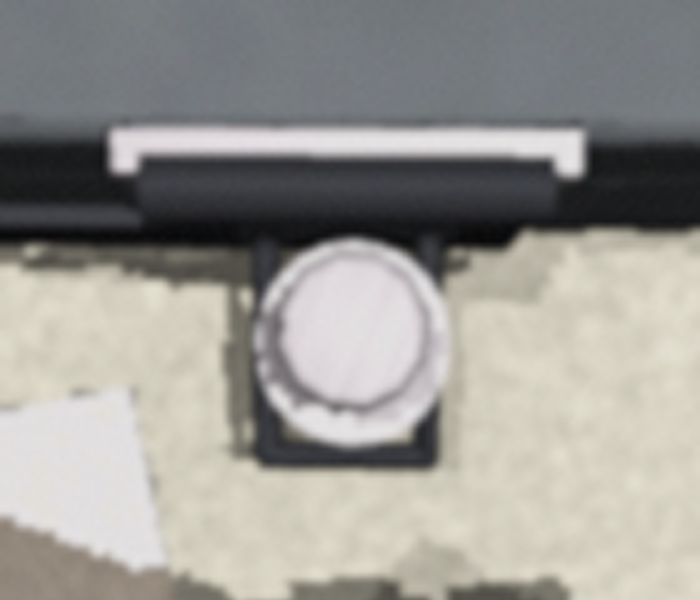

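The pin stands upright in the loop, collar on the rods, shaft visible below in the side zoom at (277,415). I'll measure its top and collar before handing in.

```bash
python3 - <<'E'
from h import *
import pickle
w=pickle.load(open('w11.pkl','rb'));s=K('side')
W=lambda U,V:((U+.5)/5-.5+180,(V+.5)/5-.5+20)
S=lambda U,V:((U+.5)/7-.5+205,(V+.5)/7-.5+225)
a=tri([ray(w,*W(352,330)),ray(s,*S(268,262))]);b=tri([ray(w,*W(353,342)),ray(s,*S(270,340))]);print(a,b)
d=a[0]-b[0];print('tilt',np.arctan2(np.hypot(*d[:2]),d[2]))
for q in [(110,128),(585,128)]:print(onz(w,*W(*q),.112))
st()
E
```

```text
(array([ 0.51870362, -0.16657247,  0.1293914 ]), [np.float64(0.0003053782046067496), np.float64(0.00030537820460706434)]) (array([ 0.51849283, -0.16666734,  0.09161838]), [np.float64(4.3498052764450086e-05), np.float64(4.349805276443828e-05)])
tilt 0.006119468060858249
[ 0.55109474 -0.13317243  0.112     ]
[ 0.54498982 -0.20361221  0.112     ]
12.62 [ 0.4395 -0.1595  0.2837] [ 0.2 -1.4  0.2] 0.0474
yaw -0.08486666798116743 tool z [-0.00241621  0.0021279  -0.99999482]
```

```bash
python3 -c "
from h import *
print(robot.hand_in());st()"
```

```text
the job is handed in; nothing more can be done
None
the job is handed in; nothing more can be done
```

I swung the hasp shut, put the retaining pin through the staple's loop, and handed the job in at about 12.6 s. `hand_in` gives no verdict.

- **Hasp:** I pushed the tab down and in with the closed fingers until it stopped against the case at about 10 N. In the pictures taken right after and at the end it lies flat on the case front. I did not measure its angle.
- **Pin:** I lifted it from the stand and lowered it through the loop until the collar touched, at about 7 N. Then I released it and moved clear. The last check puts it upright to about 0.006 rad and about 2 mm from the loop's middle.
- **Height check:** The foot works out to about 43–48 mm below the loop's upper side, where 45 is nominal. The measured pin top came out about 3 mm low (129 instead of 132.5 mm), while the collar was within 1 mm, so I put that down to measuring error.
- **Look-alikes:** The blue and purple ones fell over at the very start, before the arm came near them. They were still lying on the table in the last pictures that showed them, and I did not touch them.

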